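Lever open a control box's stiff cover and reset its switch

ROBOT

A 6-joint arm with a two-finger parallel gripper is mounted at the origin on the work surface. World frame = base frame: x ahead of the robot, y to its left, z up, the work surface at z = 0. Lengths are in mm, angles in rad, forces in N, time in s.
With the tool pointing down it reaches from about 350 to 875 mm from the base axis. Payload 4.2 kg.
Tool frame: the origin (TCP) lies at the very end of the fingers, on their centre line; the grasp point (between the pads) lies 19 mm behind it; z points along the fingers, y is the line along which they close (so a half turn about z gives the same grasp; the last joint's range is limited). The gripper opens to 87 mm and grips with 3 to 60 N. Pads are 19 mm wide; open, the fingers measure 117 mm over their backs; the gripper's body (75 mm by 190 mm) begins 51 mm behind the grasp point.
Start: joints at [1.462, 0.385, 0.008, 0, -1.194, -0.259], TCP at [224.694, 583.191, 222.55] pointing down, gripper open.
Joint ranges: [-3.14, 3.14], [-1.21, 2.06], [-1.07, 1.41], [-3.16, 2.05], [-2.99, -0.16], [-3.1, 3.1]. Speed limits (rad/s): [2.79, 2.79, 3.14, 3.14, 3.14, 3.14].

INTERFACE

Orientations are given as a rotation vector (axis times angle).
In Python, from workcell import * gives the robot as it stands.
- The arm moves only by the tool move_arm, never from a script. Its argument "commands" is a list that holds one entry, the list of rows, each a list of 6 numbers: the shift along the tool's x, y, z in mm, then the turn, a rotation vector about the tool's x, y, z in degrees. In form: [[[tx, ty, tz, rx, ry, rz], ...]]. A call has 1 to 20 rows; each row is the pose to reach, as a shift and turn from the pose commanded when the call began, along the tool's axes at that moment; what a row does not reach only later rows make up. A row lasts 1/8 s, in which the tool goes at most 62.5 mm and 10.7 degrees, less where a joint would pass 70% of its speed; a pose out of reach is approached as far as the arm can. A call with a gripper value outside its range is refused whole. "hand" is the finger opening in mm, from 0 to 87, set as the call begins (left out, the last holds). The fingers move at their own pace and stop on an object; "squeeze" is the grip in N (left out, the last holds). Time passes only in rows, so rows that repeat a pose let the fingers close. It gives the time, the measured TCP pose, the force, the opening and the grip force at its end, in the units of the state.
- get_state(): the state, without advancing time (a new reading comes with each control period).
- read_camera(name): name is "scene" or "side" or "wrist"; returns a dict with "img" (480x640x3 uint8, red, green, blue), "fx", "fy", "cx", "cy" (pixels), "R" (3x3) and "t" (3): a world point X has camera coordinates R X + t. Camera axes: x right, y down, z forward; pixel columns grow to the right and rows downward; lengths in mm; the calibration is good to about 2 mm. The wrist camera is an equidistant fisheye: a pixel r from the principal point sees the ray r / f radians off the axis. A picture is of the moment at which its call begins. There is no depth.
- job_done(): hands the job in; it is judged then, once.
The state is a dict: "time_s": time; "qpos": joint angles; "qd": joint speeds; "effort": joint torques, N m; "tcp_pos": TCP position; "tool_rot": TCP orientation; "force": force on the tool from outside, world axes, zero at the start; "moment": the same for the moment, N m; "grip_width": finger opening in mm; "gripper_force": force on a finger pad.
Only numpy, scipy, OpenCV 4.12 (cv2) and the standard library are available. Lean on these libraries where they do the work, as an engineer would, in place of code of your own. Each camera call takes 0.05 s, during which the arm holds its last target. There are 200 camera calls.

TASK

The switch inside the grey control box has tripped. Put the orange-handled pry blade into the notch under the front edge of the box's black cover and lever the cover up, keeping the gripper itself off the cover until the blade has it well ajar; raise the cover until it stands about upright or leans back, then push the red-knobbed switch lever inside right over towards the cover's hinge. Leave the cover open and the blade lying wholly on its black rubber mat, and do not shift or knock over the jars and the mug standing about.

Things in the scene. Friction and masses are not known exactly. Their poses are not given: they have to be found in the camera images.
- blade: Loose pry blade (140 g), 220 mm long, lying on the mat along its own x. Orange handle 110 x 26 x 28 mm (x -55..55 mm, z 0..28 mm); then a flat steel blade 26 mm wide (y), 3 mm thick, at z = 12.5..15.5 mm, from x = 55 mm to its tip at x = 165 mm. Origin: middle of the handle's underside; z up.
- blade_grip (a point): Point inside the blade's handle to grip (near the centre of mass): x = 15 mm, z = 14 mm in the blade's frame.
- blade_tip (a point): Middle of the blade's tip: x = 165 mm, z = 14 mm in the blade's frame; axes as the blade's.
- mat: Fixed black rubber mat, 300 (x) x 140 (y) mm, 4 mm thick; origin at the centre of its underside. The blade starts on it and ends on it.
- ctrl_box: Fixed grey control box, 190 (x) x 220 (y) mm and 90 mm high, walls 6 mm, floor 5 mm, closed by the black cover. Origin: centre of its underside; its front, with the notch, is the -x side, facing roughly towards the robot; the cover's hinge runs along the top of the +x wall.
- notch (a point): Middle of the pry notch: an opening 60 mm wide (y) and 12 mm high (z = 78..90 mm above the table) through the 6 mm front wall, straight under the cover, at the wall's outer face; yellow stripes 60 mm long mark it, one below it on the wall and one above it on top of the cover. Axes as the box's: go in along +x. Nothing inside is in the way for 55 mm behind it.
- cover: The black cover, a plate 190 x 220 x 6 mm, 180 g, lying on the box's rim (underside 90 mm above the table when shut), flush with the walls. Origin on the hinge; the plate runs from x = -190 mm to 0 in its own frame, underside at z = 0.
- cover_angle (a joint): Angle of the cover about its hinge: 0 shut, 1.57 upright, stops at 1.9 rad. The hinge is stiff: the cover stays where it is left; about 3 N at the front edge lifts it.
- cover_hinge (a point): Middle of the hinge axis (which runs along its y), 95 mm behind the box's centre, 90 mm above the table.
- cover_edge (a point): Middle of the underside of the cover's front edge, 190 mm from the hinge.
- switch (a joint): Angle of the switch lever inside the box: 0 leans towards the notch side (tripped), 1.0 rad leans as far towards the hinge side (on); it stays where it is left and takes about 1.5 N at the knob.
- switch_tip (a point): Centre of the red ball knob, 26 mm in diameter, at the end of the switch lever. The lever is 45 mm long from its pivot, which lies 27 mm above the table on a white base 70 (x) x 50 (y) x 25 mm on the box floor; it swings in the box's x-z plane.
- jar_s1: Small glass jar with gold lid, 64 mm in diameter, 65 mm high, standing in front of the box to the left (+y) of the notch. Origin: centre of the underside. Leave alone.
- jar_s2: The same, to the right (-y) of the notch. Leave alone.
- jar_big1: White jar with gold lid, 84 mm in diameter, 150 mm high; origin at its underside. It stands on the other side from the mat. Leave alone.
- jar_big2: Amber jar with gold lid, 84 mm in diameter, 150 mm high; origin at its underside. Leave alone.
- mug: Blue mug, 80 mm in diameter, 90 mm high, handle at its +y; origin at its underside. Leave alone.

How it is judged (in metres and radians):
On the way, in this order (a step that is already met when the one before it is completed fails the run):
1. the blade lifts the cover beyond 0.25 rad (touching it as it does) (value of joint cover_angle above 0.25 rad and contact force between blade and cover above 0.2 N), for 0.05 s.
2. the cover stands open beyond 1.4 rad (value of joint cover_angle above 1.4 rad), for 0.2 s.
3. the switch lever is pushed beyond 0.8 rad, the cover open (value of joint cover_angle above 1.4 rad and value of joint switch above 0.8 rad), for 0.2 s.
At the end, for the whole second after the job is handed in: The cover is open beyond 1.4 rad, the switch lever is beyond 0.8 rad, and the blade lies still with its grip point and its tip both over the 300 x 140 mm mat and less than 35 mm above the table (all of step 3 and x of blade_grip in the frame of mat between -0.15 and 0.15 m and y of blade_grip in the frame of mat between -0.07 and 0.07 m and z of each of blade_grip, blade_tip in the frame of mat below 0.035 m and x of blade_tip in the frame of mat between -0.15 and 0.15 m and y of blade_tip in the frame of mat between -0.07 and 0.07 m and linear speed of blade below 0.02 m/s); the robot touches nothing.
It fails at once if the gripper or arm touches the cover (over 1 N) while it is less than 0.25 rad open (value of joint cover_angle below 0.25 rad and contact force between any of the fingers, the arm and cover above 1 N).
It fails at once if a bystander is moved more than 30 mm or tipped over (distance of any of jar_s1, jar_s2, jar_big1, jar_big2, mug from where it was at the start of the episode above 0.03 m or angle between any of jar_s1, jar_s2, jar_big1, jar_big2, mug's own z axis and vertical above 0.5 rad).
It also fails if it takes over 62 s, if anything falls off the work surface, if the arm or the gripper's body presses on something with over 40 N, if the wrist force passes 120 N, or if a joint passes its speed limit or range.

## Working session

There is one attempt and no reset: what is moved stays moved. The work goes in short steps, Python scripts to look and compute and a tool call to move; the robot and the scene stay as the last step left them, time stands still between calls to the robot, and variables do not carry over. Pictures are saved under pics/ and viewed, at most 10 in all, crops included, and the job is handed in when it is done.

Besides the shell and the picture viewer there is one more tool, called after "Emit:" by a JSON object that holds its "api" and its "payload". move_arm: Moves the arm, as the interface text tells. Its arguments: {"type":"object","properties":{"commands":{"type":"array"},"hand":{"type":"number"},"squeeze":{"type":"number"}},"required":["commands"]}

```bash
mkdir -p pics; ls
python3 - <<'E'
from workcell import *
import cv2,numpy as np
s=get_state();print(s['time_s'],s['tcp_pos'],s['tool_rot'],s['grip_width'])
for n in("scene","side","wrist"):
    c=read_camera(n);cv2.imwrite(f"pics/{n}0.png",c["img"][:,:,::-1])
    print(n,c["fx"],c["fy"],c["cx"],c["cy"],np.round(c["R"],4).tolist(),np.round(c["t"],1).tolist())
E
```

```text
pics
0.0 [224.47924458 582.6273156  221.43757111] [ 3.08639373e+00 -5.74384390e-01 -5.13060530e-04] 87.05220153421331
scene 470.31123140057673 470.31123140057673 327.885599458015 245.09965932830346 [[-0.1038, 0.9945, -0.0142], [0.7584, 0.0699, -0.6481], [-0.6435, -0.078, -0.7615]] [56.8, -375.7, 1375.5]
side 463.7726427830168 463.7726427830168 314.22904836655044 237.95290823819704 [[0.779, -0.6268, -0.0192], [-0.3693, -0.4338, -0.8219], [0.5068, 0.6473, -0.5693]] [-426.7, 257.4, 966.2]
wrist 371.64829954431775 371.64829954431775 318.4338139482066 235.35629920626792 [[-0.3606, -0.9327, 0.0015], [-0.8957, 0.3467, 0.2783], [-0.26, 0.099, -0.9605]] [622.6, -33.9, 391.3]
```

View pics/scene0.png

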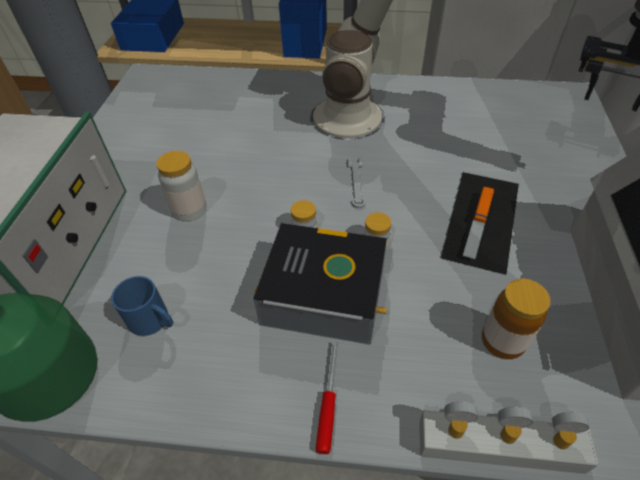

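View pics/side0.png

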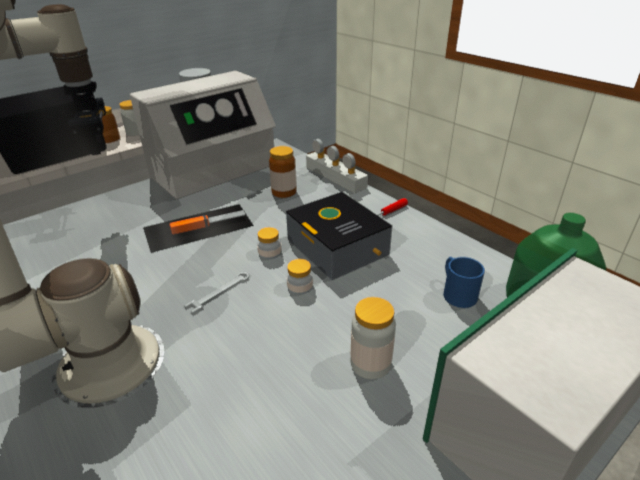

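Scene view: the box spans about (258-387, 228-338), with the notch stripe at (332,233). The mat is at (444-519, 173-270), with the blade from (487,190) to (470,256). The small jars are at (303,212) and (377,224). I'll enlarge these next.

Run:
```python
import cv2,numpy as np
a=cv2.imread("pics/scene0.png");b=cv2.imread("pics/side0.png")
f=lambda im,x,y,w,h,k:cv2.resize(im[y:y+h,x:x+w],None,fx=k,fy=k,interpolation=cv2.INTER_CUBIC)
box=f(a,245,195,160,150,5);cv2.imwrite("pics/c1.png",box[:600,:800] if 1 else 0)
cv2.imwrite("pics/c1.png",f(a,245,195,160,120+30,4))
cv2.imwrite("pics/c2.png",np.hstack([f(a,436,166,90,110,5)[:550],np.pad(f(b,270,180,130,100,2.6),((0,290),(0,0),(0,0)))[:550]])[:, :790])
```

```text
(no output)
```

View pics/c1.png

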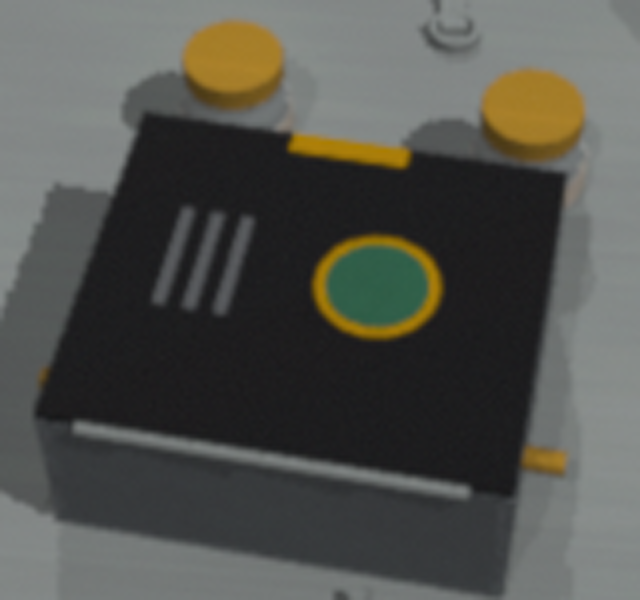

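View pics/c2.png

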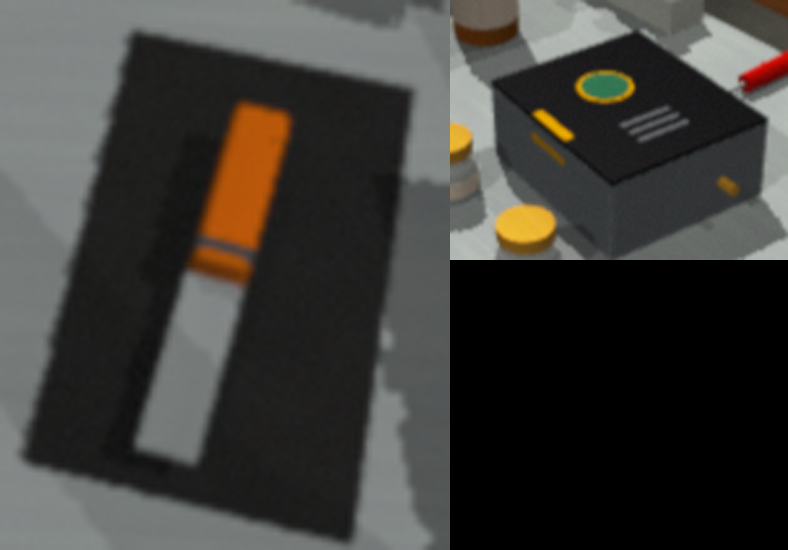

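Crop 1 covers the scene view. Cover top corners are (143,115), (565,173), (515,494) and (38,416), and the jar lids are at (532,100) and (234,55). In crop 2 the mat corners are (133,32), (413,90), (352,542) and (24,460). The handle's back end runs (238,102)-(291,115), and the blade tip (134,450)-(198,466).

```bash
cat > h.py <<'E'
import numpy as np,cv2
from scipy.optimize import least_squares
from scipy.spatial.transform import Rotation as Ro
C={'scene':(470.311,327.886,245.1,[[-0.1038,0.9945,-0.0142],[0.7584,0.0699,-0.6481],[-0.6435,-0.078,-0.7615]],[56.8,-375.7,1375.5]),
'side':(463.773,314.229,237.953,[[0.779,-0.6268,-0.0192],[-0.3693,-0.4338,-0.8219],[0.5068,0.6473,-0.5693]],[-426.7,257.4,966.2])}
def proj(c,X):
    f,cx,cy,R,t=C[c];p=np.asarray(X)@np.array(R).T+t
    return np.c_[f*p[:,0]/p[:,2]+cx,f*p[:,1]/p[:,2]+cy]
def onz(c,uv,z):
    f,cx,cy,R,t=C[c];R=np.array(R);uv=np.atleast_2d(uv)
    d=np.c_[(uv-[cx,cy])/f,np.ones(len(uv))]@R;o=-R.T@np.array(t)
    return o+d*((z-o[2])/d[:,2])[:,None]
def crop(p,k,o): return (np.array(p,float)+.5)/k-.5+np.array(o)
def fit(obs,x0): # obs: (cam, local pts, pixels); x=(x,y,yaw)
    def g(x):
        r=[]
        for c,L,uv in obs:
            L=np.array(L,float);cs,sn=np.cos(x[2]),np.sin(x[2])
            X=np.c_[x[0]+cs*L[:,0]-sn*L[:,1],x[1]+sn*L[:,0]+cs*L[:,1],L[:,2]]
            r.append((proj(c,X)-uv).ravel())
        return np.concatenate(r)
    s=least_squares(g,x0,x_scale=[100,100,1]);return s.x,g(s.x)
E
python3 - <<'E'
from h import *
np.set_printoptions(precision=1,suppress=True)
c1=lambda p:crop(p,4,(245,195));c2=lambda p:crop(p,5,(436,166));c3=lambda p:crop(np.array(p)-[450,0],2.6,(270,180))
L=[[-95,-110,96],[-95,110,96],[95,110,96],[95,-110,96]]
a=('scene',L,c1([(143,115),(565,173),(515,494),(38,416)]))
b=('side',L,c3([(612,184),(493,82),(637,32),(766,121)]))
for o in([a],[b],[a,b]):
    x,r=fit(o,[600,0,0]);print('box',x[:2],round(x[2],4),r)
x0=onz('scene',c1([(349,155)]),96);print('stripe',x0)
m,r=fit([('scene',[[-150,-70,4],[-150,70,4],[150,70,4],[150,-70,4]],c2([(133,32),(413,90),(352,542),(24,460)]))],[500,250,0]);print('mat',m,m[2],r)
bl,r=fit([('scene',[[-55,-13,32],[-55,13,32],[165,-13,19.5],[165,13,19.5]],c2([(238,102),(291,115),(134,450),(198,466)]))],[500,250,0]);print('blade',bl,bl[2],r)
print('jars',onz('scene',c1([(532,100),(234,55)]),65)[:,:2])
print('big',onz('scene',[(175,160),(526,298)],150)[:,:2],'mug',onz('scene',[(138,297)],90))
E
```

```text
box [631.5   1.1] -0.0909 [-0.2 -0.2  0.6 -0.2  0.6 -0.  -1.   0.1]
box [626.5  -2.3] -0.0991 [-0.4  0.2 -0.9  0.1  0.3 -0.3  1.  -0.4]
box [630.2   0.8] -0.0935 [-0.1 -0.7  0.6 -0.5  0.3 -0.5 -1.2 -0.6  0.3 -0.9 -0.6 -0.7  0.3 -1.1
  1.2 -1.6]
stripe [[545.3   9.3  96. ]]
mat [383.3 345.   -0.2] -0.23526009278987525 [-0.2 -0.5  0.3 -0.4  0.2  0.4 -0.4  0.2]
blade [360.  346.2  -0.3] -0.28577331906704945 [-0.2  0.   0.2  0.1  0.3 -0.2 -0.3  0.1]
jars [[469.1 100.8]
 [449.6 -64.4]]
big [[ 411.3 -346.7]
 [ 707.   348.8]] mug [[ 728.5 -330.6   90. ]]
```

```bash
cat >> h.py <<'E'
import json,sys
def down(yaw,pitch=0): # tool z down, tool x at yaw; pitch>0: tool x (blade tip) up
    return Ro.from_euler('z',yaw)*Ro.from_euler('y',-pitch)*Ro.from_euler('x',np.pi)
def rel(p0,R0,p1,R1):
    return np.r_[R0.inv().apply(np.array(p1)-p0),(R0.inv()*R1).as_rotvec(degrees=True)].round(1)
def after(p0,R0,row): return p0+R0.apply(row[:3]),R0*Ro.from_rotvec(row[3:],degrees=True)
E
python3 - <<'E'
from h import *
p0=np.array([224.694,583.191,222.55]);R0=Ro.from_rotvec([3.0864,-.5744,-.0005])
print(R0.as_matrix().round(3))
for z in(80,8):print(rel(p0,R0,[388.8,337.7,z],down(-.2858)).tolist())
E
```

```text
[[ 0.933 -0.36  -0.001]
 [-0.36  -0.933 -0.002]
 [ 0.     0.002 -1.   ]]
[241.4, 169.7, 142.9, 0.1, 0.0, -4.7]
[241.4, 169.5, 214.9, 0.1, 0.0, -4.7]
```

Emit:
{"api": "move_arm", "payload": {"commands": [[[241.4, 169.7, 143, 0, 0, -4.7], [241.4, 169.7, 143, 0, 0, -4.7], [241.4, 169.7, 143, 0, 0, -4.7], [241.4, 169.7, 143, 0, 0, -4.7], [241.4, 169.7, 143, 0, 0, -4.7], [241.4, 169.7, 143, 0, 0, -4.7], [241.4, 169.7, 143, 0, 0, -4.7], [241.4, 169.7, 143, 0, 0, -4.7], [241.4, 169.7, 165, 0, 0, -4.7], [241.4, 169.6, 185, 0, 0, -4.7], [241.4, 169.5, 200, 0, 0, -4.7], [241.4, 169.5, 210, 0, 0, -4.7], [241.4, 169.5, 214.5, 0, 0, -4.7], [241.4, 169.5, 214.5, 0, 0, -4.7], [241.4, 169.5, 214.5, 0, 0, -4.7]]], "hand": 87}}

```text
time_s: 2.02
tcp_pos: [389.3, 338.6, 8.6]
tool_rot: [-3.109, 0.447, -0.001]
force: [-0.1, 0.5, -0.2]
grip_width: 86.8
gripper_force: 0.0
```

Emit:
{"api": "move_arm", "payload": {"commands": [[[0, 0, 0, 0, 0, 0], [0, 0, 0, 0, 0, 0], [0, 0, 0, 0, 0, 0], [0, 0, 0, 0, 0, 0], [0, 0, 0, 0, 0, 0], [0, 0, 0, 0, 0, 0]]], "hand": 0, "squeeze": 60}}

```text
time_s: 2.78
tcp_pos: [389.0, 338.2, 8.0]
tool_rot: [3.11, -0.447, 0.0]
force: [0.0, 0.1, -0.7]
grip_width: 34.9
gripper_force: 0.0
```

Emit:
{"api": "move_arm", "payload": {"commands": [[[0, 0, 0, 0, 0, 0], [0, 0, 0, 0, 0, 0], [0, 0, 0, 0, 0, 0], [0, 0, 0, 0, 0, 0], [0, 0, -10, 0, 0, 0], [0, 0, -40, 0, 0, 0], [0, 0, -80, 0, 0, 0], [0, 0, -120, 0, 0, 0], [0, 0, -140, 0, 0, 0], [0, 0, -140, 0, 0, 0]]]}}

```text
time_s: 4.03
tcp_pos: [389.5, 339.1, 150.1]
tool_rot: [-3.105, 0.447, -0.003]
force: [-0.4, -0.2, -1.6]
grip_width: 25.6
gripper_force: 60.0
```

Run:
```python
from workcell import *
import cv2,numpy as np
from h import *
s=get_state();print(s['time_s'],s['tcp_pos'],s['tool_rot'],s['grip_width'],s['gripper_force'])
a=read_camera("scene")["img"][:,:,::-1];b=read_camera("side")["img"][:,:,::-1]
f=lambda im,x,y,w,h,k:cv2.resize(im[y:y+h,x:x+w],None,fx=k,fy=k,interpolation=cv2.INTER_CUBIC)
cv2.imwrite("pics/g.png",np.hstack([f(a,430,90,130,180,3),f(b,130,100,130,180,3)]))
# predicted tip (blade x=165) corners top in both views, at blade pitch 0
R=down(-.2858).as_matrix();
for dz in(0,-19):
  P=np.array([s['tcp_pos']+R@np.array([135,y,19-14+14+dz-12]) for y in(-13,13)])
  P=np.array([[*(s['tcp_pos'][:2]+ (R@np.array([135,y,0]))[:2]),s['tcp_pos'][2]+19.5-8] for y in(-13,13)])
print((proj('scene',P)-[430,90])*3,(proj('side',P)-[130,100])*3+[390,0])
```

```text
4.025 [389.5150391  339.06038283 150.11284106] [-3.10523913e+00  4.46701350e-01 -2.98257826e-03] 25.57751338523757 59.99796629883349
[[187.37405683 367.01362257]
 [145.94108332 356.27213193]] [[715.53531404 201.89838961]
 [722.56782953 212.9502365 ]]
```

View pics/g.png

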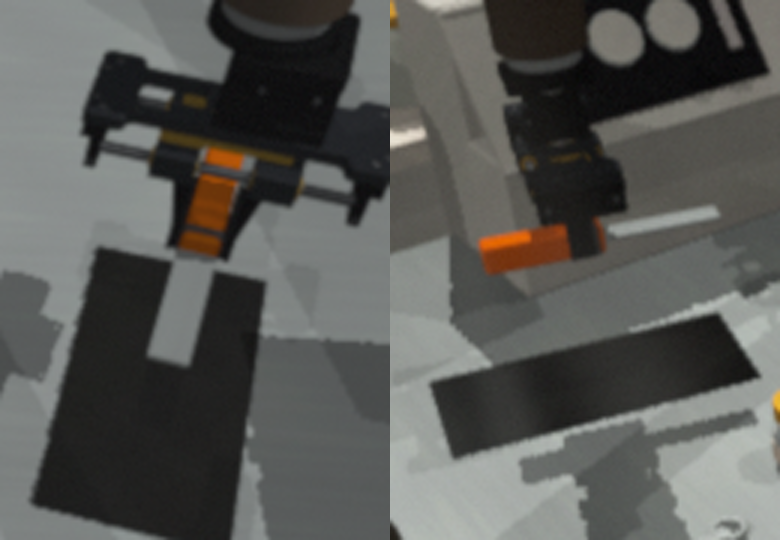

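The blade is held as predicted: tip at (147-190, 357-366) in the scene crop, level. Next is the approach to the notch.

Run:
```python
from workcell import *
from h import *
s=get_state();print(s['tcp_pos'])
p0=np.array([388.8,337.7,148.05]);R0=down(-.2858)
f=np.array([535.6,9.7,0]);d=np.array([.9956,-.0934,0])
for z in(148,75):print(rel(p0,R0,f-160*d+[0,0,z],down(-.0935)).tolist())
```

```text
[388.45912835 337.63400791 147.46717574]
[76.3, 303.9, 0.1, 0.0, 0.0, -11.0]
[76.3, 303.9, 73.1, 0.0, 0.0, -11.0]
```

Emit:
{"api": "move_arm", "payload": {"commands": [[[15, 50, 0, 0, 0, -2], [28, 100, 0, 0, 0, -4], [40, 150, 0, 0, 0, -6], [52, 200, 0, 0, 0, -8], [64, 250, 0, 0, 0, -10], [74, 290, 0, 0, 0, -11], [76.3, 303.9, 0, 0, 0, -11], [76.3, 303.9, 0, 0, 0, -11], [76.3, 303.9, 30, 0, 0, -11], [76.3, 303.9, 55, 0, 0, -11], [76.3, 303.9, 70, 0, 0, -11], [76.3, 303.9, 73, 0, 0, -11], [76.3, 303.9, 73, 0, 0, -11], [76.3, 303.9, 73, 0, 0, -11]]]}}

```text
time_s: 5.88
tcp_pos: [377.2, 25.7, 75.6]
tool_rot: [-3.137, 0.146, -0.002]
force: [0.2, -0.5, -1.5]
grip_width: 25.5
gripper_force: 60.0
```

Run:
```python
from workcell import *
import cv2,numpy as np
from h import *
s=get_state();print(s['time_s'],s['tcp_pos'],s['tool_rot'],s['grip_width'],s['force'])
a=read_camera("scene")["img"][:,:,::-1];b=read_camera("side")["img"][:,:,::-1]
f=lambda im,x,y,w,h,k:cv2.resize(im[y:y+h,x:x+w],None,fx=k,fy=k,interpolation=cv2.INTER_CUBIC)
cv2.imwrite("pics/n.png",np.hstack([f(a,280,160,100,120,4),f(b,240,170,100,120,4)]))
R=Ro.from_rotvec(s['tool_rot']).as_matrix()
P=np.array([s['tcp_pos']+R@np.array([135,y,-11.5]) for y in(-13,13)])
d=np.array([.9956,-.0934,0]);l=np.array([.0934,.9956,0]);F=np.array([535.6,9.7,0])
Q=np.array([F+30*l*k+[0,0,z] for k in(-1,1) for z in(78,90)])
for X in(P,Q):print((proj('scene',X)-[280,160])*4,(proj('side',X)-[240,170])*4+[400,0])
```

```text
5.875 [377.15456548  25.69008528  75.62054735] [-3.13742371e+00  1.46307963e-01 -2.23971380e-03] 25.526607980345062 [ 0.19891453 -0.53398102 -1.49397422]
[[245.94748956 260.31581709]
 [196.84043748 253.64391671]] [[626.53397498 248.4359438 ]
 [648.09533525 267.24261319]]
[[153.5858439  294.87991301]
 [152.89470002 279.29842326]
 [267.75612365 310.88975923]
 [268.14870328 295.32655608]] [[696.11864409 280.11891517]
 [695.74928729 264.55514643]
 [645.8610424  237.29565638]
 [645.22137184 222.02317368]]
```

View pics/n.png

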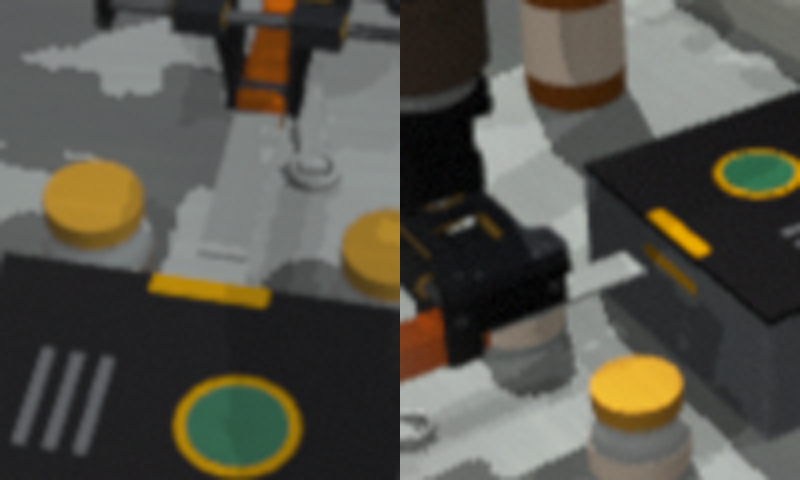

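Side view: the tip at (625-648, 252-270) is level with the dark notch just above the lower stripe, and within its width in both views. Inserting now.

Emit:
{"api": "move_arm", "payload": {"commands": [[[15, 0, 0, 0, 0, 0], [30, 0, 0, 0, 0, 0], [45, 0, 0, 0, 0, 0], [60, 0, 0, 0, 0, 0], [70, 0, 0, 0, 0, 0], [73, 0, 0, 0, 0, 0], [73, 0, 0, 0, 0, 0], [73, 0, 0, 0, 0, 0]]]}}

```text
time_s: 6.98
tcp_pos: [448.7, 18.2, 75.0]
tool_rot: [3.138, -0.147, -0.001]
force: [-0.1, -0.1, -1.3]
grip_width: 26.0
gripper_force: 60.0
```

Emit:
{"api": "move_arm", "payload": {"commands": [[[0, 0, -5, 0, 0, 0], [0, 0, -12, 0, 0, 0], [1, 0, -20, 0, 0, 0], [3, 0, -29, 0, 0, 0], [5, 0, -38, 0, 0, 0], [8, 0, -46, 0, 0, 0], [11, 0, -56, 0, 0, 0], [14, 0, -64, 0, 0, 0], [14, 0, -64, 0, 0, 0]]]}}

```text
time_s: 8.1
tcp_pos: [464.7, 17.3, 140.2]
tool_rot: [-3.137, 0.147, -0.006]
force: [0.2, -0.8, -2.5]
grip_width: 25.5
gripper_force: 60.0
```

Run:
```python
from workcell import *
import cv2,numpy as np
s=get_state();print(s['time_s'],s['tcp_pos'],s['tool_rot'],s['grip_width'],s['force'],s['moment'])
a=read_camera("scene")["img"][:,:,::-1];b=read_camera("side")["img"][:,:,::-1]
f=lambda im,x,y,w,h,k:cv2.resize(im[y:y+h,x:x+w],None,fx=k,fy=k,interpolation=cv2.INTER_CUBIC)
cv2.imwrite("pics/l.png",np.hstack([f(a,250,150,130,160,3),f(b,240,130,130,160,3)]))
```

```text
8.1 [464.69681991  17.2686866  140.1571983 ] [-3.13711295  0.14706252 -0.00564612] 25.53395674370898 [ 0.23536317 -0.83291684 -2.47596994] [-0.12284332  0.15814566 -0.01622193]
```

View pics/l.png

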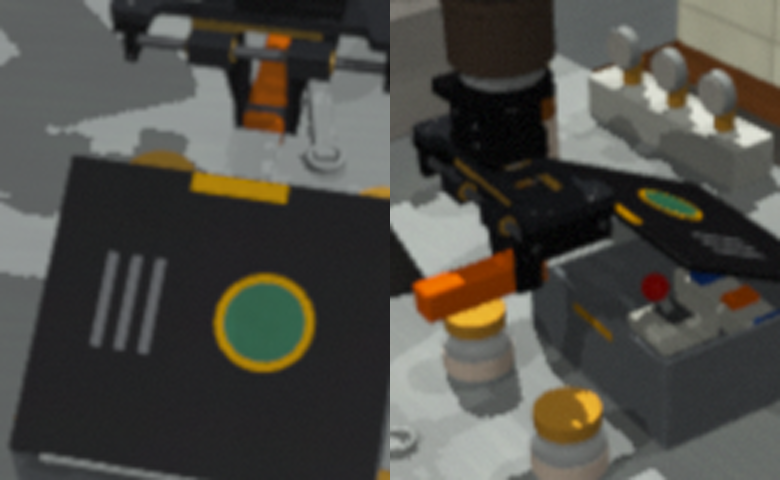

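Cover is ajar by about 0.4 rad with the blade under it; the side view also shows the red knob at (655,288). Next I follow the arc up.

Emit:
{"api": "move_arm", "payload": {"commands": [[[8, 0, -15, 0, 0, 0], [14, 0, -24, 0, 0, 0], [20, 0, -32, 0, 0, 0], [27, 0, -40, 0, 0, 0], [35, 0, -48, 0, 0, 0], [43, 0, -54, 0, 0, 0], [52, 0, -60, 0, 0, 0], [61, 0, -66, 0, 0, 0], [71, 0, -71, 0, 0, 0], [81, 0, -75, 0, 0, 0], [91, 0, -78, 0, 0, 0], [105, 0, -81, 0, 0, 0], [119, 0, -83, 0, 0, 0], [133, 0, -83, 0, 0, 0], [147, 0, -82, 0, 0, 0], [154, 0, -81, 0, 0, 0], [154, 0, -81, 0, 0, 0], [154, 0, -81, 0, 0, 0]]]}}

```text
time_s: 10.45
tcp_pos: [616.9, 2.8, 220.4]
tool_rot: [-3.138, 0.147, -0.002]
force: [-0.0, 0.1, -2.0]
grip_width: 25.7
gripper_force: 60.0
```

Run:
```python
from workcell import *
import cv2,numpy as np
s=get_state();print(s['time_s'],s['tcp_pos'],s['tool_rot'],s['grip_width'],s['force'],s['moment'])
a=read_camera("scene")["img"][:,:,::-1];b=read_camera("side")["img"][:,:,::-1]
f=lambda im,x,y,w,h,k:cv2.resize(im[y:y+h,x:x+w],None,fx=k,fy=k,interpolation=cv2.INTER_CUBIC)
cv2.imwrite("pics/u.png",np.hstack([f(a,240,120,150,200,2.6),f(b,250,90,150,200,2.6)]))
```

```text
10.45 [616.89379715   2.80588389 220.37772869] [-3.13775524e+00  1.46557866e-01 -2.35997467e-03] 25.66885752335124 [-0.01036453  0.06058346 -1.99110294] [-0.06282399 -0.06860038 -0.0084266 ]
```

View pics/u.png

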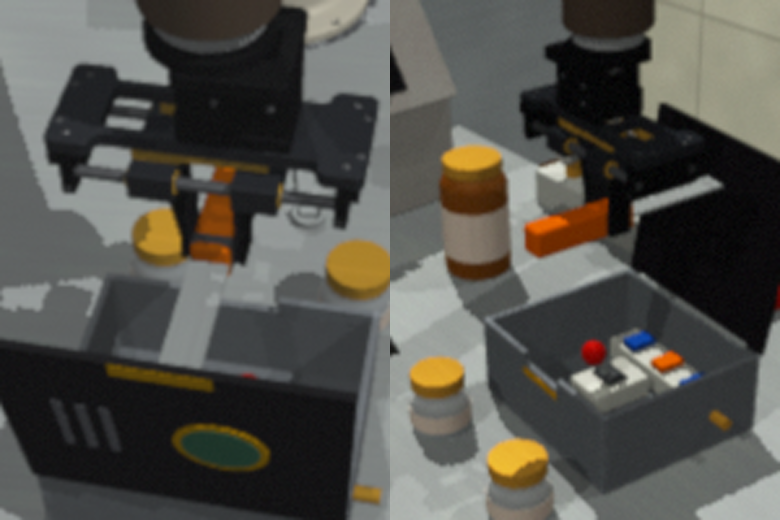

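Run:
```python
from h import *
f=np.array([535.6,9.7,0]);d=np.array([.9956,-.0934,0]);l=np.array([.0934,.9956,0])
p0=f+81*d+[0,0,220.];R0=down(-.0935)
for z in(200,60,9):print(rel(p0,R0,[373.6,347.3,z],down(-.2353)).tolist())
k=onz('side',[(328.5,225)],66.5)[0];print('knob',k,'box frame',[(k-f)@d-95,(k-f)@l])
```

```text
[-273.8, -321.0, 20.0, 0.0, -0.0, 8.1]
[-273.8, -321.0, 160.0, 0.0, -0.0, 8.1]
[-273.8, -321.0, 211.0, 0.0, -0.0, 8.1]
knob [617.36169172  22.75063398  66.5       ] box frame [np.float64(-14.81698893453762), np.float64(20.629753196429707)]
```

Emit:
{"api": "move_arm", "payload": {"commands": [[[-30, 0, 0, 0, 0, 0], [-75, 0, 0, 0, 0, 0], [-120, -30, 0, 0, 0, 0], [-150, -70, 0, 0, 0, 2], [-180, -120, 5, 0, 0, 4], [-205, -170, 10, 0, 0, 6], [-230, -220, 15, 0, 0, 8.1], [-250, -270, 20, 0, 0, 8.1], [-268, -310, 20, 0, 0, 8.1], [-273.8, -321, 30, 0, 0, 8.1], [-273.8, -321, 70, 0, 0, 8.1], [-273.8, -321, 120, 0, 0, 8.1], [-273.8, -321, 160, 0, 0, 8.1], [-273.8, -321, 185, 0, 0, 8.1], [-273.8, -321, 200, 0, 0, 8.1], [-273.8, -321, 207, 0, 0, 8.1], [-273.8, -321, 211, 0, 0, 8.1], [-273.8, -321, 211, 0, 0, 8.1], [-273.8, -321, 211, 0, 0, 8.1]]]}}

```text
time_s: 12.92
tcp_pos: [374.2, 348.3, 9.7]
tool_rot: [-3.119, 0.368, -0.001]
force: [-0.1, 0.6, -1.6]
grip_width: 25.5
gripper_force: 60.0
```

Emit:
{"api": "move_arm", "payload": {"commands": [[[0, 0, 0, 0, 0, 0], [0, 0, 0, 0, 0, 0], [0, 0, 0, 0, 0, 0], [0, 0, 0, 0, 0, 0], [0, 0, 0, 0, 0, 0], [0, 0, 0, 0, 0, 0], [0, 0, 0, 0, 0, 0], [0, 0, -20, 0, 0, 0], [0, 0, -60, 0, 0, 0], [0, 0, -110, 0, 0, 0], [0, 0, -160, 0, 0, 0], [0, 0, -191, 0, 0, 0], [0, 0, -191, 0, 0, 0]]], "hand": 70}}

```text
time_s: 14.55
tcp_pos: [374.8, 349.1, 202.9]
tool_rot: [-3.114, 0.367, -0.004]
force: [-0.8, 0.4, 0.4]
grip_width: 70.1
gripper_force: 0.0
```

Run:
```python
from workcell import *
import cv2,numpy as np
s=get_state();print(s['time_s'],s['tcp_pos'],s['tool_rot'],s['grip_width'],s['force'],s['moment'])
a=read_camera("scene")["img"][:,:,::-1];b=read_camera("side")["img"][:,:,::-1]
f=lambda im,x,y,w,h,k:cv2.resize(im[y:y+h,x:x+w],None,fx=k,fy=k,interpolation=cv2.INTER_CUBIC)
cv2.imwrite("pics/p.png",np.hstack([f(a,240,150,300,180,1.3),f(b,270,130,130,78,3)]))
cv2.imwrite("pics/p.png",np.vstack([f(a,240,150,300,150,2.6)[:,:780],np.hstack([f(b,140,190,130,70,3),f(b,270,190,130,70,3)])]))
```

```text
14.55 [374.780082   349.0617951  202.92287806] [-3.11404902  0.36744024 -0.0044883 ] 70.0752861061171 [-0.80027775  0.42044732  0.44791533] [ 0.02459912  0.02207931 -0.02205211]
```

View pics/p.png

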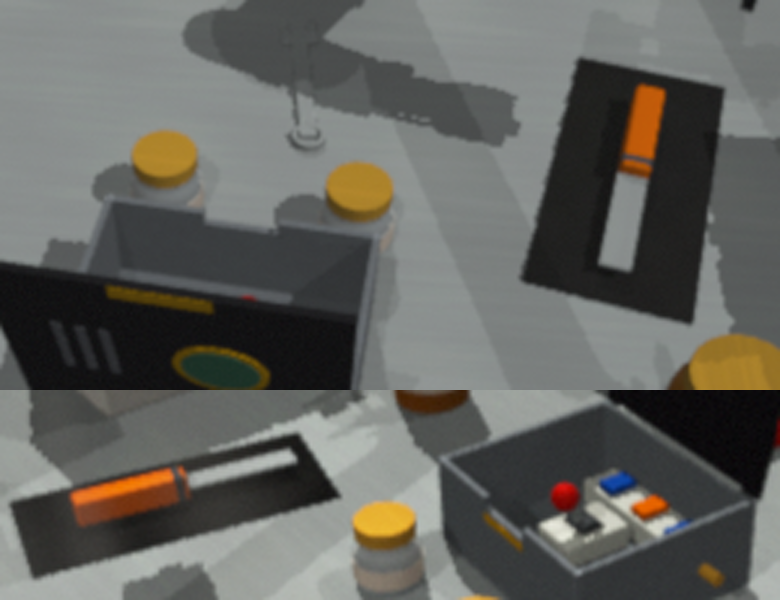

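Blade lies fully on the mat, still, and the cover is open. The knob is at (565,495) in the lower right panel.

Run:
```python
from h import *
f=np.array([535.6,9.7,0]);d=np.array([.9956,-.0934,0]);l=np.array([.0934,.9956,0])
bf=lambda k:[round((k-f)@d-95,1),round((k-f)@l,1)]
print(bf(onz('side',[(328.3,225)],66.5)[0]),bf(onz('scene',[(335.4,264.4)],79)[0]))
for p in[(618,482),(650,506),(677,527)]:print('block',bf(onz('side',[((p[0]-390)/3+270,(p[1]-390)/3+190)],45)[0]))
p0=np.array([373.6,347.3,200]);R0=down(-.2353)
for x,z in[(-50,200),(-50,58),(8,58)]:
    print(x,z,rel(p0,R0,f+(x+95)*d+20*l+[0,0,z],down(-.0935)).tolist())
```

```text
[np.float64(-15.3), np.float64(20.9)] [np.float64(-21.5), np.float64(19.8)]
block [np.float64(57.3), np.float64(37.6)]
block [np.float64(56.8), np.float64(-12.1)]
block [np.float64(55.7), np.float64(-53.0)]
-50 200 [278.0, 264.4, 0.0, -0.0, 0.0, -8.1]
-50 58 [278.0, 264.4, 142.0, -0.0, 0.0, -8.1]
8 58 [335.4, 256.2, 142.0, -0.0, 0.0, -8.1]
```

Emit:
{"api": "move_arm", "payload": {"commands": [[[45, 43, 0, 0, 0, -2], [90, 86, 0, 0, 0, -4], [135, 129, 0, 0, 0, -6], [180, 172, 0, 0, 0, -8.1], [225, 215, 0, 0, 0, -8.1], [265, 252, 0, 0, 0, -8.1], [278, 264.4, 10, 0, 0, -8.1], [278, 264.4, 50, 0, 0, -8.1], [278, 264.4, 90, 0, 0, -8.1], [278, 264.4, 120, 0, 0, -8.1], [278, 264.4, 135, 0, 0, -8.1], [278, 264.4, 142, 0, 0, -8.1], [278, 264.4, 142, 0, 0, -8.1], [278, 264.4, 142, 0, 0, -8.1]]], "hand": 0}}

```text
time_s: 16.4
tcp_pos: [583.5, 26.2, 59.2]
tool_rot: [-3.138, 0.147, -0.003]
force: [0.6, 0.2, -0.3]
grip_width: 0.6
gripper_force: 0.0
```

Emit:
{"api": "move_arm", "payload": {"commands": [[[8, 0, 0, 0, 0, 0], [16, 0, 0, 0, 0, 0], [24, 0, 0, 0, 0, 0], [32, 0, 0, 0, 0, 0], [40, 0, 0, 0, 0, 0], [47, 0, 0, 0, 0, 0], [52, 0, 0, 0, 0, 0], [52, 0, 0, 0, 0, 0], [52, 0, 0, 0, 0, 0]]]}}

```text
time_s: 17.52
tcp_pos: [634.3, 21.1, 57.8]
tool_rot: [-3.138, 0.147, 0.0]
force: [-0.9, -0.7, -0.9]
grip_width: 0.5
gripper_force: 0.8
```

Emit:
{"api": "move_arm", "payload": {"commands": [[[3, 0, 0, 0, 0, 0], [6, 0, 0, 0, 0, 0], [6, 0, 0, 0, 0, 0]]]}}

```text
time_s: 17.9
tcp_pos: [635.1, 20.4, 57.3]
tool_rot: [3.136, -0.149, -0.019]
force: [-12.1, 2.5, 5.4]
grip_width: 0.3
gripper_force: 6.2
```

Run:
```python
from workcell import *
import cv2,numpy as np
s=get_state();print(s['time_s'],s['tcp_pos'],s['force'])
b=read_camera("side")["img"][:,:,::-1]
f=lambda im,x,y,w,h,k:cv2.resize(im[y:y+h,x:x+w],None,fx=k,fy=k,interpolation=cv2.INTER_CUBIC)
cv2.imwrite("pics/s.png",f(b,270,170,130,120,5))
```

```text
17.9 [635.13359323  20.37855017  57.25016667] [-12.12938413   2.52354395   5.39650018]
```

View pics/s.png

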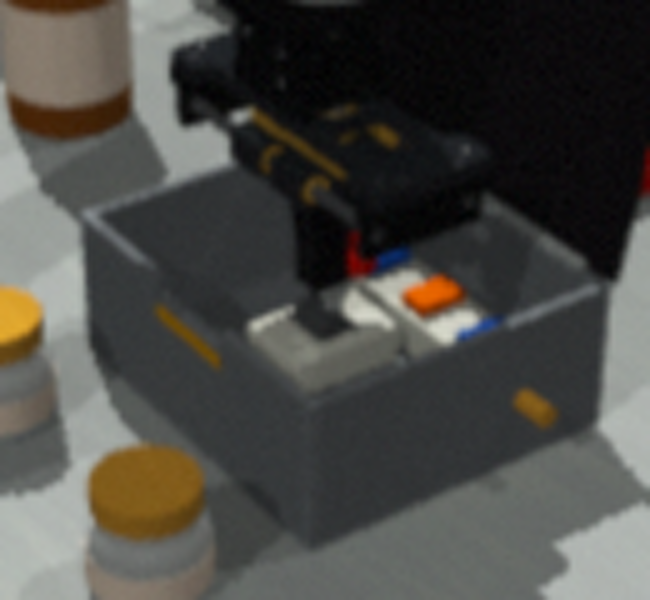

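The knob (360,255) is on the hinge side of the fingers and the force has risen to 12 N, so the lever is at its stop. Backing off and rising clear.

Emit:
{"api": "move_arm", "payload": {"commands": [[[-10, 0, 0, 0, 0, 0], [-25, 0, 0, 0, 0, 0], [-30, 0, -20, 0, 0, 0], [-30, 0, -60, 0, 0, 0], [-30, 0, -110, 0, 0, 0], [-50, 0, -160, 0, 0, 0], [-100, 0, -190, 0, 0, 0], [-150, 0, -190, 0, 0, 0], [-150, 0, -190, 0, 0, 0], [-150, 0, -190, 0, 0, 0]]]}}

```text
time_s: 19.2
tcp_pos: [492.4, 34.8, 250.0]
tool_rot: [-3.137, 0.146, -0.007]
force: [0.2, -0.0, 0.3]
grip_width: 0.2
gripper_force: 0.0
```

Run:
```python
from workcell import *
import cv2,numpy as np
from h import *
s=get_state();print(s['time_s'],s['tcp_pos'],s['force'])
b=read_camera("side")["img"].astype(int)[190:260,300:390]
m=(b[...,0]>100)&(b[...,1]<40)&(b[...,2]<40);y,x=np.nonzero(m);print(len(x),x.mean()+300,y.mean()+190)
f=np.array([535.6,9.7,0]);d=np.array([.9956,-.0934,0]);k=onz('side',[(x.mean()+300,y.mean()+190)],66.5)[0];print((k-f)@d-95)
```

```text
19.2 [492.42172006  34.81564354 249.96596039] [ 0.24605732 -0.00664201  0.30389838]
49 340.16326530612247 219.6122448979592
26.964465321034666
```

```bash
python3 -c "
from workcell import *
print(job_done())"
```

```text
the job is handed in; nothing more can be done
None
```

The job is handed in at about 19 s of the 62 s allowed, with no verdict returned: by my measurements the cover was levered open to about 1.75 rad, the switch lever is over at about 1.0 rad, the blade lies wholly on its mat, and the arm kept clear of the jars and mug.

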